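Post a tissue cassette under the sprung flap of a drop chute

ROBOT

A 7-joint arm with a two-finger parallel gripper is mounted at the origin on the work surface. World frame = base frame: x ahead of the robot, y to its left, z up, the work surface at z = 0. Lengths are in m, angles in rad, forces in N, time in s.
With the tool pointing down it reaches from about 0.425 to 0.875 m from the base axis. Payload 4.7 kg.
Tool frame: the origin (TCP) lies at the very end of the fingers, on their centre line; the grasp point (between the pads) lies 19 mm behind it; z points along the fingers, y is the line along which they close (so a half turn about z gives the same grasp; the last joint's range is limited). The gripper opens to 87 mm and grips with 3 to 60 N. Pads are 19 mm wide; open, the fingers measure 117 mm over their backs; the gripper's body (75 mm by 190 mm) begins 51 mm behind the grasp point.
Start: joints at [-1.281, 0.321, -0.07, 1.45, 0.023, 1.371, -0.057], TCP at [0.177, 0.625, 0.192] pointing down, gripper open.
Joint ranges: [-2.86, 2.86], [-0.3, 2.09], [-1.38, 1.24], [0.06, 2.45], [-1.56, 4.7], [0.09, 2.05], [-2.69, 2.69]. Speed limits (rad/s): [2.57, 2.57, 3.14, 3.14, 3.14, 3.14, 3.14].

INTERFACE

Orientations are given as a rotation vector (axis times angle).
In Python, from bench import ctrl gives the robot as it stands.
- The arm moves only by the shell command python3 -m jog 'ROWS' [FORCE]. ROWS is JSON, a list that holds one entry, the list of rows, each a list of 7 numbers: the shift along the tool's x, y, z in mm, then the turn, a rotation vector about the tool's x, y, z in degrees, then the finger opening in mm, from 0 to 87. A call has 1 to 10 rows; each row is the pose to reach, as a shift and turn from the pose commanded when the call began, along the tool's axes at that moment; what a row does not reach only later rows make up. A row lasts 1/10 s, in which the tool goes at most 50 mm and 8.59 degrees, less where a joint would pass 70% of its speed; a pose out of reach is approached as far as the arm can. A call with a gripper value outside its range is refused whole. The fingers move at their own pace and stop on an object; FORCE is the grip in N (left out, the last holds). Time passes only in rows, so rows that repeat a pose let the fingers close. It gives the time, the measured TCP pose, the force, the opening and the grip force at its end, in the units of the state.
- ctrl.get_state(): the state, without advancing time (a new reading comes with each control period).
- ctrl.get_image(name): name is "side" or "top"; returns a dict with "image" (420x560x3 uint8, red, green, blue), "depth" (420x560 float32, m along the optical axis (not along the pixel's ray), 0 where there is no reading), "fov_y" (degrees; the focal length in pixels is half the picture's height over the tangent of half this angle, whatever the lens; pixels are square), "cx", "cy" (the principal point, pixels), "k1" (the pictures are not rectified: a ray, as slopes to the right and down, at radius r is drawn at 1 + k1 r^2 times it, then the intrinsics apply), "rvec" (rotation vector, rad) and "tvec" (3), from world to camera coordinates, as OpenCV has them. Camera axes: x right, y down, z forward; pixel columns grow to the right and rows downward; lengths in m; the calibration is good to about 2 mm. A picture is of the moment at which its call begins.
- ctrl.close_job(): hands the job in; it is judged then, once.
The state is a dict: "time": time; "joint_positions": joint angles; "qd": joint speeds; "joint_torque": joint torques, N m; "position": TCP position; "tool_rot": TCP orientation; "ft_force": force on the tool from outside, world axes, zero at the start; "torque": the same for the moment, N m; "grip_width": opening from 0.0 (shut) to 1.0 (fully open); "grip_force": force on a finger pad.
Only numpy, scipy, OpenCV 4.12 (cv2) and the standard library are available. Lean on these libraries where they do the work, as an engineer would, in place of code of your own. Each camera call takes 0.05 s, during which the arm holds its last target. There are 200 camera calls.

TASK

Post the grey cassette that lies in the lane of the drop chute: with one fingertip press the black bar beside the lane down and keep it down, so that the spring-closed flap stays open, and with the other fingertip push the cassette along the lane and under the flap until it slides down to the bottom of the chute. Then let the flap spring fully shut. Do not pick the cassette up, and leave the other things on the station and the bench where they are.

Things in the scene. Friction and masses are not known exactly. Their poses are not given: they have to be found in the camera images.
- station: White and steel drop-chute station, fixed to the bench. Origin on the bench, under the middle of the lane at the lane's far end, where the ramp begins. x: along the lane, the pushing direction; z up; y towards the press bar. All 'station' numbers are mm in this frame. Smooth surfaces, friction about 0.2. Footprint: x -205 to 146, y -81 to 85.
- deck_end (a point): Far end of the lane, mid-width: station (0, 0, 75). The lane is a level steel deck, z 75, x -205 to 0, 50 wide (y -25 to 25), between 4 mm thick rails with tops at z 85; its rear end is open. A cassette whose middle passes x 0 tips and slides down the ramp by itself.
- chute_bottom (a point): Foot of the ramp, mid-width: station (140, 0, 13). The smooth steel ramp falls from the deck end at 24 degrees to here, against an end wall (top z 60). Side walls: tops z 93, outer faces y +31 and -31. Open above from x 80 on.
- hinge (a point): On the flap's hinge shaft: station (0, 33, 99). The shaft, 8 mm thick, runs along x beside the lane between two pillars 10 x 14 mm at x -200 and x 85, y 37, tops z 103.
- ledge (a point): Centre of the top of the station's side ledge, station (-105, -56, 40), 180 x 50 mm, on the other side of the lane from the bar; a vial and a mould stand on it.
- flap (a joint): Flap opening, rad: 0 shut, 0.75 fully open (stop). Turns about the hinge shaft, the side over the lane rising (top z 102 shut, up to 142 open). Its lip clears a cassette from 0.5 rad up. Pressing the bar down opens it: about 2.5 N starts it, 5 N holds it fully open; it springs shut when let go. Pushing the cassette against it cannot open it.
- lip (a point): Middle of the lower edge of the flap's lip; shut: station (9.5, -11, 80), 5 above the deck. The lip is a 28 mm wide, 3 mm thick plate hanging across the lane (x 8 to 11, y 3 to -25) from the flap, a steel cover plate over the ramp, x 8 to 80, y 33 to -27.
- press_bar (a point): Middle of the centre line of the black press bar, a round rod 16 mm thick parallel to the lane, x -190 to 12 (this point x -90), 42 mm from the hinge shaft. A fingertip can slide along it while pressing. Shut: station y 74.5, z 105 (bar top 113); at 0.6 rad bar top z 89; fully open: y 68, z 75 (top 83, 8 above the deck). It lies about 71 mm sideways of the lane's middle.
- cassette: Closed grey plastic cassette in the lane, 70 long (x, along the lane) x 44 wide x 20 high, about 60 g; origin at the centre of its underside. Its middle starts 75 to 115 mm before the deck end. At the bottom of the chute, on the ramp against the end wall, its origin is about 100 mm past the deck end.
- vial: Amber glass vial, 22 mm across, 42 high, on the station's side ledge; origin at centre of underside. Leave alone.
- mould: Small steel mould 37 x 24 x 12 mm on the side ledge; origin at centre of underside. Leave alone.
- spare_cassette: A like cassette lying on the bench, not in the lane; leave alone.
- beaker: Glass beaker, 68 mm across, 90 high, on the bench; leave alone.
- reagent: Amber bottle, 60 mm across, 130 high, on the bench; leave alone.
- slide_tray: White open tray 110 x 160 x 25 mm on the bench; leave alone.
- brush: Brush lying on the bench; leave alone.
There are look-alikes about, which are no part of the job. Leave any orange or pink look-alike of the cassette alone.

How it is judged:
On the way, in this order (a step that is already met when the one before it is completed fails the run):
1. the flap is held open by the fingers (0.5 rad or more) with the cassette still before it (value of joint flap above 0.5 rad and contact force between the fingers and station above 0.5 N and x of cassette in the frame of station below -0.03 m), for 0.2 s.
2. the cassette's middle passes the end of the deck, under the flap, which the fingers still hold open (value of joint flap above 0.4 rad and contact force between the fingers and station above 0.5 N and x of cassette in the frame of station above 0.002 m), for 0.04 s.
At the end, for the whole second after the job is handed in: The cassette rests at the bottom of the chute (its origin 85 to 125 mm past the end of the deck, within 20 mm of the middle, lower than 60 mm over the bench, slower than 20 mm/s) and the flap is shut (under 0.06 rad) (x of cassette in the frame of station between 0.085 and 0.125 m and y of cassette in the frame of station between -0.02 and 0.02 m and z of cassette in the frame of station below 0.06 m and linear speed of cassette below 0.02 m/s and value of joint flap below 0.06 rad); the robot touches nothing.
It fails at once if the cassette is lifted (underside centre more than 15 mm above the deck) (height (world z) of cassette above 0.09 m).
It fails at once if one of the other things on the station or bench is moved by more than 15 mm (distance of any of vial, mould, spare_cassette, beaker, reagent, slide_tray, brush from where it was at the start of the episode above 0.015 m).
It also fails if it takes over 38 s, if anything falls off the work surface, if the arm or the gripper's body presses on something with over 40 N, if the wrist force passes 120 N, or if a joint passes its speed limit or range.

## Working session

There is one attempt and no reset: what is moved stays moved. The work goes in short steps, Python scripts to look and compute and a shell command to move; the robot and the scene stay as the last step left them, time stands still between calls to the robot, and variables do not carry over. Pictures are saved under pics/ and viewed, at most 10 in all, crops included, and the job is handed in when it is done.

```bash
mkdir -p pics; ls; cat > h.py <<'E'
import numpy as np,cv2
from bench import ctrl
def grab(n):
    d=ctrl.get_image(n);return d
def cam(d):
    f=d['image'].shape[0]/2/np.tan(np.radians(d['fov_y'])/2)
    R=cv2.Rodrigues(np.array(d['rvec'],float))[0];t=np.array(d['tvec'],float)
    K=np.array([[f,0,d['cx']],[0,f,d['cy']],[0,0,1]])
    return K,R,t,np.array([d['k1'],0,0,0,0.])
def ray(d,uv):
    K,R,t,D=cam(d)
    s=cv2.undistortPoints(np.array(uv,float).reshape(-1,1,2),K,D)[:,0]
    return np.c_[s,np.ones(len(s))]@R,-R.T@t
def onz(d,uv,z):
    r,o=ray(d,uv);return o+r*((z-o[2])/r[:,2])[:,None]
def bydepth(d,uv):
    r,o=ray(d,uv);uv=np.array(uv).reshape(-1,2).astype(int)
    return o+r*d['depth'][uv[:,1],uv[:,0]][:,None]
def proj(d,P):
    K,R,t,D=cam(d);return cv2.projectPoints(np.array(P,float).reshape(-1,1,3),cv2.Rodrigues(R)[0],t,K,D)[0][:,0]
E
python3 - <<'E'
from h import *
for n in ('top','side'):
    d=grab(n);cv2.imwrite(f'pics/{n}0.png',d['image'][:,:,::-1]);np.save(f'{n}0.npy',d,allow_pickle=True)
    K,R,t,D=cam(d);print(n,K[0,0],D[0],-R.T@t,R[2])
s=ctrl.get_state();print(s['position'],s['tool_rot'],s['time'])
E
```

```text
pics
top 516.9519494123107 -0.03520377616322262 [0.35328628 0.00382515 1.54429573] [ 0.12776891 -0.00628035 -0.99178408]
side 390.5371371808198 0.01694297993700975 [0.43970005 0.69394636 0.93132409] [ 0.08480658 -0.62624141 -0.77500293]
[0.17690467 0.62488931 0.19127584] [-4.31836204e-01 -3.11159968e+00  2.67984137e-03] 0.1
```

View pics/top0.png

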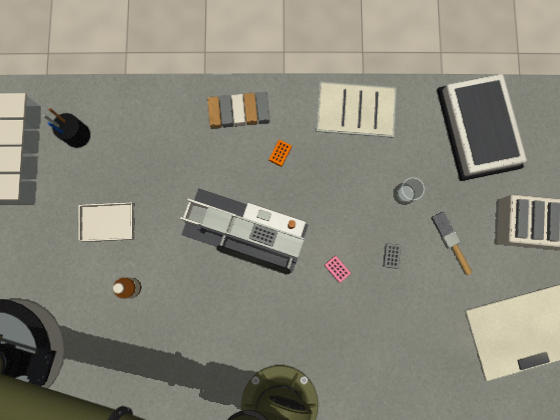

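View pics/side0.png

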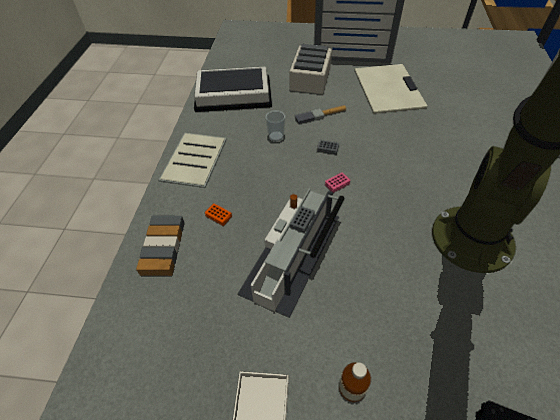

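The top view shows the station running from its chute end at about (185,210) to its open lane end at about (305,245), with the black bar on the robot side, so station +x is roughly world +y. There are four candidates:
- **Grey, in the lane (263,235):** the target, as it is the only one lying in the lane.
- **Grey, on the bench (392,256):** the spare.
- **Orange (281,153) and pink (337,269):** look-alikes.

I'll confirm the target in an enlarged crop.

```bash
python3 - <<'E'
from h import *
d=np.load('top0.npy',allow_pickle=True).item()
c=d['image'][180:280,170:320,::-1];cv2.imwrite('pics/crop0.png',cv2.resize(c,None,fx=5.3,fy=5.3,interpolation=cv2.INTER_CUBIC))
v,u=np.mgrid[180:280,170:320];uv=np.c_[u.ravel(),v.ravel()]
P=bydepth(d,uv);z=P[:,2]
img=d['image'][uv[:,1],uv[:,0]].astype(int)
for lo,hi in((.07,.08),(.09,.097),(.098,.106),(.106,.12)):
    m=(z>lo)&(z<hi);print(lo,m.sum(),P[m].mean(0))
    if m.sum()>20:print(cv2.minAreaRect((P[m][:,:2]*1000).astype(np.float32)))
E
```

```text
0.07 872 [0.48301849 0.03742493 0.07475547]
((501.5968933105469, 95.3442611694336), (333.5526123046875, 97.43251037597656), 79.53118896484375)
0.09 421 [0.5000137  0.09281315 0.09389658]
((517.5590209960938, 106.79366302490234), (333.8723449707031, 99.51280212402344), 71.40057373046875)
0.098 781 [0.49356043 0.12797207 0.1017396 ]
((471.33258056640625, 101.00826263427734), (323.6649475097656, 107.3569107055664), 68.98384094238281)
0.106 497 [0.4265139  0.08106527 0.1108974 ]
((450.27685546875, 93.93409729003906), (285.0746765136719, 104.48084259033203), 55.28044891357422)
```

View pics/crop0.png

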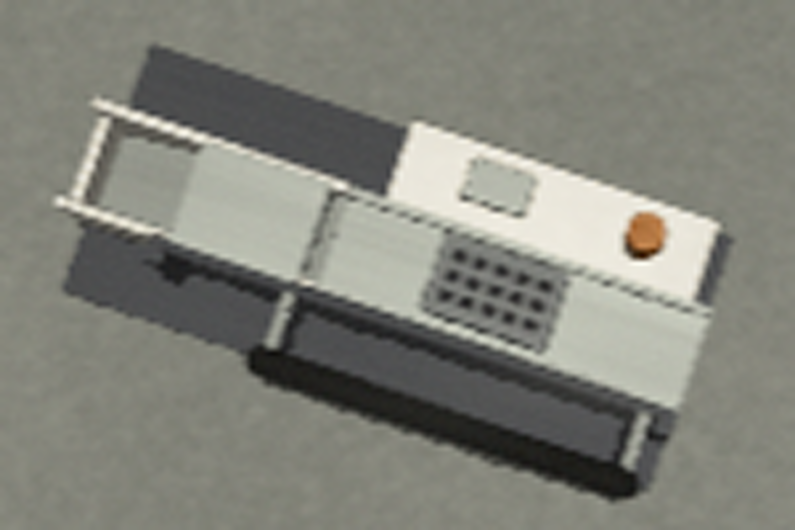

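The crop confirms the grey 15-hole cassette in the lane, centred at crop (495,292), which is full-image (263,235). The bar runs from crop (250,360) to (630,490), and the vial and mould stand on the ledge on the far side.

```bash
python3 - <<'E'
from h import *
d=np.load('top0.npy',allow_pickle=True).item()
v,u=np.mgrid[180:280,170:320];uv=np.c_[u.ravel(),v.ravel()]
P=bydepth(d,uv);z=P[:,2];I=d['image'][uv[:,1],uv[:,0]].max(1)
m=(z>.1)&(z<.118)&(I<60);B=P[m]
r=cv2.fitLine((B[:,:2]*1000).astype(np.float32),cv2.DIST_HUBER,0,.01,.01).ravel()
ex=r[:2] if r[1]>0 else -r[:2];ey=np.array([-ex[1],ex[0]])
c=B[:,:2].mean(0)*1000;print('bar',m.sum(),c,'yaw',np.degrees(np.arctan2(ex[1],ex[0])))
s=(B[:,:2]*1000-c)@ex;t=(B[:,:2]*1000-c)@ey;print('bar ext',s.min(),s.max(),t.min(),t.max(),B[:,2].max())
def crop(p):return np.array(p,float)/5.3+[170,180]-.4
L=onz(d,crop([(712,308),(678,410)]),.085)[:,:2]*1000
C=onz(d,crop([(443,235),(566,270),(545,352),(422,313)]),.095)[:,:2]*1000
W=onz(d,crop([(95,98),(55,203)]),.093)[:,:2]*1000
# origin from bar: bar centre at station x -89,y74.5
O=c-ex*((s.min()+s.max())/-2+ -89) if 0 else c+ex*((s.min()+s.max())/2)-ex*(-89)-ey*74.5
print('O',O)
for n,X in(('rear x-205 y-+29',L),('cas',C),('wall x146 y-+31',W)):print(n,np.c_[(X-O)@ex,(X-O)@ey].round(1).tolist())
cc=C.mean(0)-O;print('cas centre',cc@ex,cc@ey)
s_=ctrl.get_state();print(s_['tool_rot'],s_['joint_positions']);
print(cv2.Rodrigues(np.array(s_['tool_rot']))[0].round(3))
# surfaces heights
E
```

```text
bar 445 [416.03035693  74.88740794] yaw 70.9906
bar ext -110.11096275593478 171.66734293252915 -84.95007180465757 9.676909376124607 0.11793232942712928
O [525.48205356 163.86713411]
rear x-205 y-+29 [[-237.7, -28.3], [-237.8, 29.1]]
cas [[-89.6, -18.1], [-157.6, -21.5], [-161.2, 23.3], [-92.7, 24.8]]
wall x146 y-+31 [[111.5, -27.9], [112.2, 32.3]]
cas centre -125.2758541385231 2.1069236221538103
[-4.31836204e-01 -3.11159968e+00  2.67984137e-03] [-1.28087237  0.32173282 -0.07009489  1.45156413  0.02257577  1.37079692
 -0.05691265]
[[-0.962  0.272 -0.   ]
 [ 0.272  0.962 -0.002]
 [-0.    -0.002 -1.   ]]
```

Station x spans 349.5 mm between rear end and end wall (351 given), and the widths fit too. Origin is about (513,133) mm at yaw 71.2°, and the cassette middle is at station x ≈ -92, inside the given range. I'll go over via a waypoint that keeps the radius large, turning the tool's y axis to station -y.

```bash
cat >> h.py <<'E'
O=np.array([513.2,132.65,0]);a=np.radians(71.2)
S=np.array([[np.cos(a),-np.sin(a),0],[np.sin(a),np.cos(a),0],[0,0,1]])
def rel(x,y,z):
    "tool-frame shift (mm) and turn (deg) to station point, tool y = -station y, down"
    s=ctrl.get_state();R=cv2.Rodrigues(np.array(s['tool_rot']))[0];p=np.array(s['position'])*1000
    T=S@np.diag([-1,-1,1])@np.diag([1,1,-1]);T=np.c_[ -np.cross(-S[:,1],S[:,2])*-1,-S[:,1],-S[:,2]]
    T[:,0]=np.cross(T[:,1],T[:,2])
    dr=cv2.Rodrigues(R.T@T)[0].ravel()*57.2958
    print('t',s['time'],'st',(S.T@(p-O)).round(1),'f',np.round(s['ft_force'],2),'shift',(R.T@(O+S@[x,y,z]-p)).round(1),'turn',dr.round(2))
E
python3 -m jog '[[[-397,-329,0,0,0,93,55],[-397,-329,0,0,0,93,55],[-397,-329,0,0,0,93,55],[-397,-329,0,0,0,93,55],[-397,-329,0,0,0,93,55],[-397,-329,0,0,0,93,55],[-397,-329,0,0,0,93,55],[-397,-329,0,0,0,93,55],[-397,-329,0,0,0,93,55],[-397,-329,0,0,0,93,55]]]'
python3 -c "from h import *; rel(-145,34,150)"
```

```text
time: 1.1
position: [0.4612, 0.2117, 0.1921]
tool_rot: [-2.443, -1.975, -0.0]
ft_force: [-0.0, 0.7, 0.4]
grip_width: 0.632
grip_force: 0.0
t 1.1 st [ 58.1  74.7 192.1] f [-0.04  0.73  0.42] shift [-206.5   16.7   42.1] turn [-0.01 -0.02  6.72]
```

```bash
python3 -m jog '[[[-50,4,10,0,0,3,55],[-90,7,20,0,0,6.7,55],[-130,10,30,0,0,6.7,55],[-170,14,42,0,0,6.7,55],[-206,17,42,0,0,6.7,55],[-206,17,42,0,0,6.7,55],[-206,17,42,0,0,6.7,55]]]'
python3 - <<'E'
from h import *
rel(-145,34,120)
d=grab('side');np.save('side1.npy',d,allow_pickle=True)
im=d['image'][150:330,200:400];cv2.imwrite('pics/side1.png',cv2.resize(im[:,:,::-1],None,fx=3.3,fy=3.3,interpolation=cv2.INTER_CUBIC))
E
```

```text
time: 1.8
position: [0.4351, 0.0083, 0.1502]
tool_rot: [-2.55, -1.834, -0.001]
ft_force: [-1.1, 0.7, 0.7]
grip_width: 0.635
grip_force: 0.0
t 1.8 st [-142.9   33.8  150.2] f [-1.1   0.65  0.67] shift [-2.1 -0.2 30.2] turn [-0.02 -0.06  0.24]
```

View pics/side1.png

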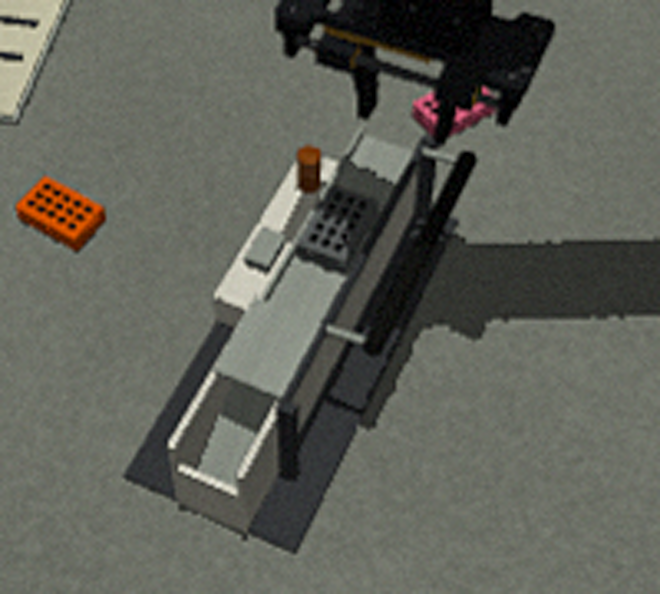

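The side crop shows both fingers hovering behind the cassette, with tips at crop (367,110) and (445,135). The cassette lies in the lane at (335,225), and the vial and mould are clear of the fingers. I'll check this by projection, then lower.

```bash
python3 - <<'E'
from h import *
d=np.load('side1.npy',allow_pickle=True).item()
pts=[(-143,-1,150),(-143,69,150),(-127,0,95),(-57,0,95),(-190,74.5,113),(12,74.5,113),(146,31,93),(146,-31,93)]
W=np.array([(O+S@p)/1000 for p in pts]);print(((proj(d,W)-[200,150])*3.3).round().tolist())
E
python3 -m jog '[[[-3,0,10,0,0,0,55],[-3,0,20,0,0,0,55],[-3,0,25,0,0,0,55],[-3,0,25,0,0,0,55]]]'
```

```text
[[362.0, 132.0], [444.0, 159.0], [354.0, 189.0], [319.0, 250.0], [466.0, 151.0], [372.0, 337.0], [241.0, 475.0], [164.0, 442.0]]
time: 2.25
position: [0.4334, 0.0059, 0.1239]
tool_rot: [-2.547, -1.837, 0.004]
ft_force: [-0.6, -0.3, -0.8]
grip_width: 0.631
grip_force: 0.0
```

```bash
python3 - <<'E'
from h import *
rel(-146,34,115)
d=grab('side')
v,u=np.mgrid[130:260,260:380];uv=np.c_[u.ravel(),v.ravel()]
P=bydepth(d,uv)*1000;Q=(P-O)@S
m=(Q[:,0]<-125)&(Q[:,0]>-175)&(Q[:,2]>116)&(Q[:,2]<160)
for lo in range(116,160,6):
  for n,k in(('lane',Q[:,1]<35),('bar',Q[:,1]>35)):
    q=Q[m&k&(Q[:,2]>=lo)&(Q[:,2]<lo+6)]
    if len(q)>2:print(lo,n,len(q),q.min(0).round(),q.max(0).round())
im=d['image'][150:330,200:400];cv2.imwrite('pics/side2.png',cv2.resize(im[:,:,::-1],None,fx=3.3,fy=3.3,interpolation=cv2.INTER_CUBIC))
E
```

```text
t 2.25 st [-145.7   34.7  123.9] f [-0.56 -0.27 -0.82] shift [-0.3  0.8  8.9] turn [-0.12  0.1   0.41]
152 lane 8 [-147.   -2.  154.] [-132.    6.  157.]
152 bar 7 [-150.   62.  155.] [-134.   70.  157.]
158 lane 3 [-138.   -2.  158.] [-133.    7.  159.]
```

View pics/side2.png

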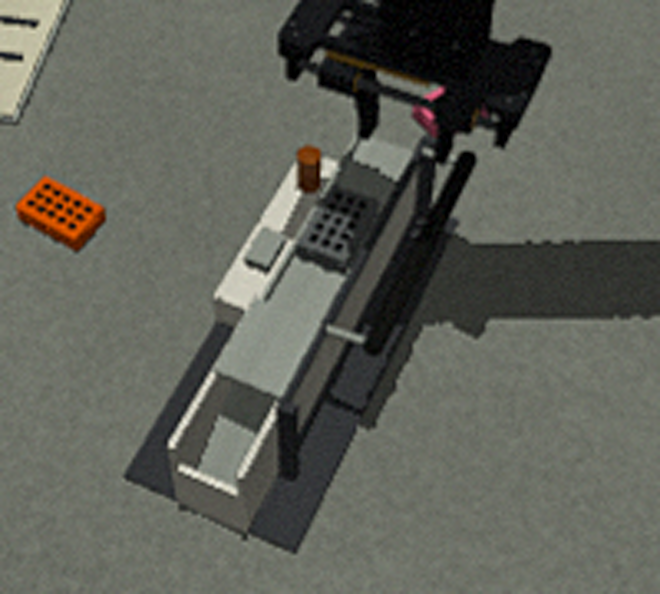

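Both tips sit at about crop (367,137) and (443,158), behind the cassette and in line with the lane and the bar. Force will tell when the bar is touched, so I'll lower gently.

```bash
python3 -m jog '[[[0,1,4,0,0,0,55],[0,1,8,0,0,0,55],[0,1,12,0,0,0,55],[0,1,16,0,0,0,55],[0,1,18,0,0,0,55],[0,1,18,0,0,0,55]]]'
python3 - <<'E'
from h import *
rel(-146,34,88)
d=grab('side')
im=d['image'][150:250,250:380];cv2.imwrite('pics/side3.png',cv2.resize(im[:,:,::-1],None,fx=6,fy=6,interpolation=cv2.INTER_CUBIC))
E
```

```text
time: 2.9
position: [0.435, 0.0053, 0.1069]
tool_rot: [-2.549, -1.837, 0.001]
ft_force: [0.1, -0.5, -1.1]
grip_width: 0.632
grip_force: 0.0
t 2.9 st [-145.8   33.   106.9] f [ 0.13 -0.46 -1.11] shift [-0.2 -1.  18.9] turn [-0.03  0.02  0.35]
```

View pics/side3.png

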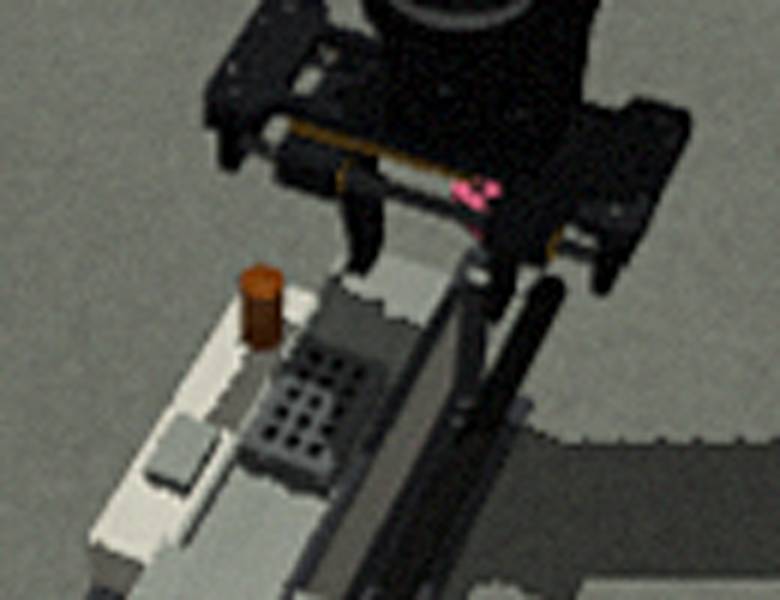

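The lane finger's tip is at crop (358,268), full-image (310,195). The bar finger's tip is at (500,315), full-image (333,202), and it looks to be on the lane side of the bar. I'll cast rays to check.

```bash
python3 - <<'E'
from h import *
d=grab('side')
for z in(.107,.12):print(z,((onz(d,[(309.7,194.7),(333.3,202.5)],z)*1000-O)@S).round(1).tolist())
# bar at current: dark pixels, ridge from picture
print('bar sides at mid', ((onz(d,[(342,207),(345,200)],.113)*1000-O)@S).round(1).tolist())
r,o=ray(d,[(309.7,194.7),(333.3,202.5)])
print('at tool x plane -136',[ ((S.T@(o*1000-O))+ (S.T@q)*((-136-(S.T@(o*1000-O))[0])/(S.T@q)[0])).round(1).tolist() for q in r])
s=ctrl.get_state();print(s['grip_width'],s['position'])
d=grab('top');np.save('top1.npy',d,allow_pickle=True)
im=d['image'][190:290,220:330];cv2.imwrite('pics/top1.png',cv2.resize(im[:,:,::-1],None,fx=6,fy=6,interpolation=cv2.INTER_CUBIC))
E
```

```text
0.107 [[-162.2, -8.1, 107.0], [-163.2, 61.8, 107.0]]
0.12 [[-151.7, -4.1, 120.0], [-152.7, 64.7, 120.0]]
bar sides at mid [[-153.4, 90.1, 113.0], [-180.0, 88.9, 113.0]]
at tool x plane -136 [[-136.0, 2.0, 139.3], [-136.0, 69.4, 140.5]]
0.6322898987673248 [0.43535554 0.00532708 0.10729735]
```

View pics/top1.png

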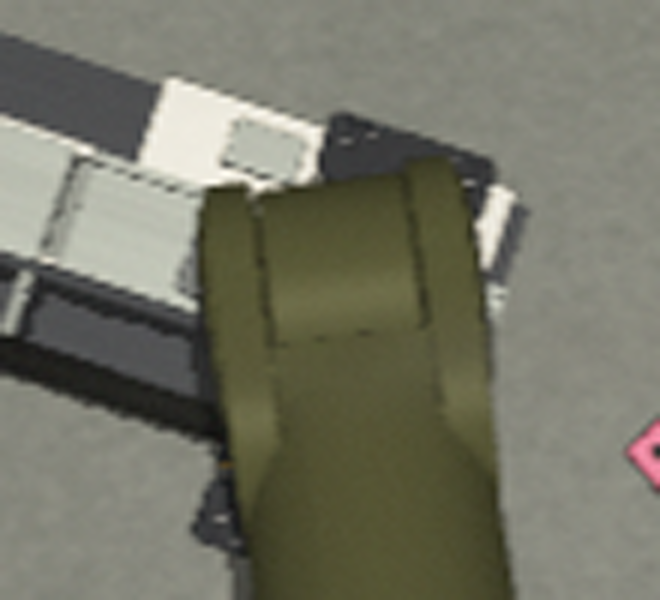

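```bash
python3 - <<'E'
from h import *
d=grab('side')
for x0,x1,v0 in((305,316,180),(328,338,188)):
  for v in range(v0,v0+20,2):
    uv=[(u,v) for u in range(x0,x1,2)];Q=((bydepth(d,uv)*1000-O)@S).round().astype(int)
    print(v,[(tuple(q.tolist()),int(d['image'][v,u].max())) for q,(u,v) in zip(Q,uv)])
E
```

```text
180 [((-105, 0, 226), 9), ((-112, 2, 220), 35), ((-111, 8, 223), 31), ((-114, 12, 222), 31), ((-114, 17, 225), 25), ((-115, 22, 226), 29)]
182 [((-106, 0, 218), 7), ((-133, -6, 188), 3), ((-133, -1, 191), 4), ((-110, 14, 220), 13), ((-113, 18, 219), 22), ((-113, 23, 222), 32)]
184 [((-285, -73, 0), 123), ((-132, -5, 183), 10), ((-134, -1, 182), 17), ((-137, 4, 181), 13), ((-152, 4, 167), 36), ((-297, -44, 2), 138)]
186 [((-279, -71, -2), 121), ((-136, -7, 170), 33), ((-134, -1, 174), 0), ((-137, 4, 174), 9), ((-151, 4, 160), 13), ((-292, -42, -2), 120)]
188 [((-273, -68, -5), 119), ((-131, -5, 168), 73), ((-134, 0, 167), 3), ((-140, 3, 163), 12), ((-153, 4, 150), 29), ((-281, -37, 2), 113)]
190 [((-262, -64, -1), 118), ((-266, -58, -3), 77), ((-133, 1, 161), 0), ((-139, 4, 156), 8), ((-154, 4, 141), 39), ((-275, -34, 0), 125)]
192 [((-254, -60, -1), 124), ((-186, -26, 85), 92), ((-135, 0, 150), 0), ((-139, 4, 148), 0), ((-204, -15, 72), 139), ((-268, -32, -2), 129)]
194 [((-247, -57, -2), 119), ((-133, -5, 142), 71), ((-134, 1, 144), 0), ((-139, 4, 140), 54), ((-197, -11, 73), 152), 
[... 785 characters left out ...]
6 [((-186, 38, 98), 101), ((-184, 44, 104), 121), ((-133, 65, 168), 0), ((-135, 70, 168), 5), ((-278, 36, 1), 115)]
198 [((-192, 37, 83), 23), ((-135, 59, 155), 5), ((-133, 65, 160), 7), ((-143, 68, 151), 2), ((-184, 62, 104), 113)]
200 [((-194, 37, 72), 23), ((-132, 61, 151), 19), ((-133, 66, 152), 10), ((-145, 68, 140), 40), ((-264, 41, -1), 129)]
202 [((-193, 37, 64), 21), ((-136, 60, 138), 18), ((-134, 66, 143), 0), ((-251, 39, 2), 119), ((-164, 69, 112), 55)]
204 [((-194, 38, 54), 25), ((-194, 44, 57), 19), ((-245, 35, -2), 81), ((-247, 41, -1), 129), ((-158, 71, 111), 5)]
206 [((-193, 39, 47), 25), ((-194, 45, 49), 14), ((-235, 39, 0), 115), ((-150, 69, 111), 59), ((-151, 74, 111), 6)]
```

Depth and ray casting agree that the fingertips are really at z ≈ 139 while the reported TCP is 107. The reported z is about 32 mm too low, which also explains why there was no contact. x and y agree to within about 3 mm. I'll keep lowering, guided by force.

```bash
python3 -m jog '[[[0,-2,6,0,0,0,55],[0,-2,12,0,0,0,55],[0,-2,18,0,0,0,55],[0,-2,22,0,0,0,55],[0,-2,22,0,0,0,55]]]'
python3 -m jog '[[[0,0,3,0,0,0,55],[0,0,6,0,0,0,55],[0,0,9,0,0,0,55],[0,0,9,0,0,0,55]]]'
python3 - <<'E'
from h import *
rel(-146,34,50)
d=grab('side');np.save('side4.npy',d,allow_pickle=True)
v,u=np.mgrid[170:280,290:350];uv=np.c_[u.ravel(),v.ravel()];Q=(bydepth(d,uv)*1000-O)@S
for n,y0,y1 in(('lane',-15,20),('bar',55,85)):
  m=(Q[:,0]>-142)&(Q[:,0]<-128)&(Q[:,1]>y0)&(Q[:,1]<y1)&(Q[:,2]>97)&(Q[:,2]<200);q=Q[m];print(n,m.sum(),q.min(0).round(),q.max(0).round())
E
```

```text
time: 3.6
position: [0.4328, 0.0058, 0.0844]
tool_rot: [-2.548, -1.836, 0.002]
ft_force: [0.1, -0.6, 0.7]
grip_width: 0.629
grip_force: 0.0
time: 4.0
position: [0.4342, 0.0059, 0.0764]
tool_rot: [2.548, 1.836, 0.002]
ft_force: [1.3, -0.2, 1.0]
grip_width: 0.633
grip_force: 1.2
t 4.0 st [-145.4   33.9   76.4] f [ 1.28 -0.24  0.99] shift [-0.6 -0.1 26.4] turn [ 0.09 -0.03  0.35]
lane 68 [-142.   -7.  103.] [-128.    7.  187.]
bar 60 [-141.   61.  101.] [-128.   83.  147.]
```

```bash
python3 -m jog '[[[0,0,3,0,0,0,55],[0,0,6,0,0,0,55],[0,0,9,0,0,0,55],[0,0,12,0,0,0,55],[0,0,12,0,0,0,55],[0,0,12,0,0,0,55]]]'
python3 - <<'E'
from h import *
rel(-146,34,54)
d=grab('side')
v,u=np.mgrid[170:290,290:360];uv=np.c_[u.ravel(),v.ravel()];Q=(bydepth(d,uv)*1000-O)@S
m=(Q[:,0]>-120)&(Q[:,0]<0)&(Q[:,1]>60)&(Q[:,1]<90)&(Q[:,2]>60);q=Q[m];print('bar',m.sum(),np.percentile(q,[5,50,95],axis=0).round(),q[:,2].max())
m=(Q[:,0]>-142)&(Q[:,0]<-128)&(Q[:,1]>-12)&(Q[:,1]<12)&(Q[:,2]>78);print('lane finger',np.sort(Q[m][:,2])[:6].round())
E
```

```text
time: 4.65
position: [0.434, 0.006, 0.0645]
tool_rot: [2.548, 1.836, 0.001]
ft_force: [3.0, 0.3, 3.3]
grip_width: 0.633
grip_force: 2.3
t 4.65 st [-145.4   34.2   64.5] f [3.04 0.35 3.32] shift [-0.6  0.2 10.5] turn [ 0.05 -0.02  0.36]
bar 440 [[-119.   63.   91.]
 [-106.   75.   98.]
 [ -11.   84.  264.]] 273.5269580940679
lane finger [93. 94. 94. 96. 97. 97.]
```

Contact is made at 3.3 N and the bar is going down, with the tip at about z 95. I'll go 10 mm more.

```bash
python3 -m jog '[[[0,0,3,0,0,0,55],[0,0,6,0,0,0,55],[0,0,10,0,0,0,55],[0,0,10,0,0,0,55],[0,0,10,0,0,0,55]]]'
python3 - <<'E'
from h import *
rel(-146,34,54)
d=grab('side')
im=d['image'][160:280,250:380];cv2.imwrite('pics/side5.png',cv2.resize(im[:,:,::-1],None,fx=5,fy=5,interpolation=cv2.INTER_CUBIC))
v,u=np.mgrid[170:290,270:360];uv=np.c_[u.ravel(),v.ravel()];Q=(bydepth(d,uv)*1000-O)@S
m=(Q[:,0]>-90)&(Q[:,0]<-10)&(Q[:,1]>58)&(Q[:,1]<85)&(Q[:,2]>60)&(Q[:,2]<120);q=Q[m];print('bar',m.sum(),np.percentile(q,[5,50,95],axis=0).round())
m=(Q[:,0]>-142)&(Q[:,0]<-128)&(Q[:,1]>-12)&(Q[:,1]<12)&(Q[:,2]>78);print('lane finger',np.sort(Q[m][:,2])[:6].round())
m=(Q[:,0]>12)&(Q[:,0]<75)&(Q[:,1]>-50)&(Q[:,1]<35)&(Q[:,2]>97);q=Q[m];k=np.polyfit(q[:,1],q[:,2],1);print('flap angle',m.sum(),-np.arctan(k[0]))
E
```

```text
time: 5.2
position: [0.4362, 0.0054, 0.0554]
tool_rot: [2.546, 1.834, 0.006]
ft_force: [5.5, -1.5, 7.1]
grip_width: 0.629
grip_force: 4.6
t 5.2 st [-145.3   31.9   55.4] f [ 5.51 -1.46  7.06] shift [-0.7 -2.1  1.4] turn [ 0.3  -0.07  0.34]
bar 162 [[-86.  64.  78.]
 [-49.  72.  84.]
 [-14.  78.  87.]]
lane finger [85. 85. 88. 88. 88. 90.]
flap angle 522 0.6278294425602294
```

View pics/side5.png

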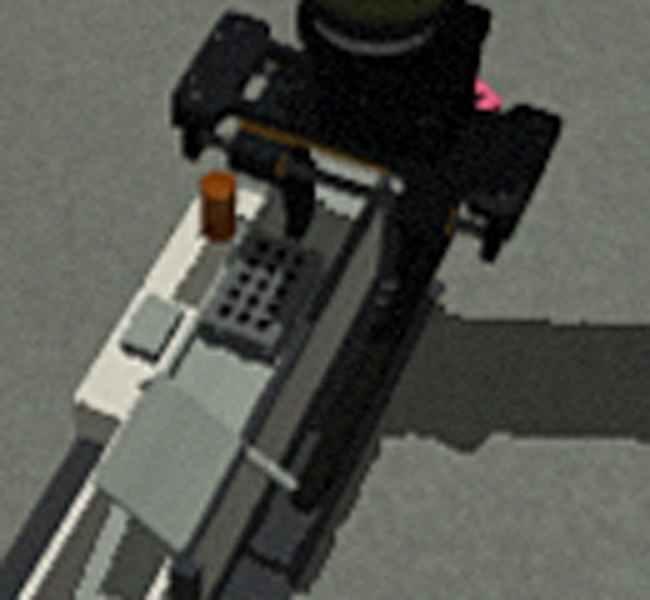

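The flap is open at about 0.63 rad (tilted at crop (185,460)). The lane finger is behind the cassette at (300,235) and the other is pressing the bar. I'll shift slightly outward and down, then push.

```bash
python3 -m jog '[[[0,-1,1,0,0,0,55],[3,-2,2,0,0,0,55],[8,-2,2,0,0,0,55],[13,-2,2,0,0,0,55],[18,-2,2,0,0,0,55],[24,-2,2,0,0,0,55],[30,-2,2,0,0,0,55],[36,-2,2,0,0,0,55],[42,-2,2,0,0,0,55],[42,-2,2,0,0,0,55]]]'
cat > look.py <<'E'
from h import *
import sys
rel(-36,34,54)
d=grab('side')
im=d['image'][160:310,240:380];cv2.imwrite(sys.argv[1],cv2.resize(im[:,:,::-1],None,fx=4,fy=4,interpolation=cv2.INTER_CUBIC))
v,u=np.mgrid[170:300,250:360];uv=np.c_[u.ravel(),v.ravel()];Q=(bydepth(d,uv)*1000-O)@S
m=(Q[:,0]>12)&(Q[:,0]<75)&(Q[:,1]>-50)&(Q[:,1]<35)&(Q[:,2]>97);q=Q[m];k=np.polyfit(q[:,1],q[:,2],1);print('flap angle',m.sum(),-np.arctan(k[0]))
m=(Q[:,0]>-150)&(Q[:,0]<10)&(abs(Q[:,1])<20)&(Q[:,2]>90)&(Q[:,2]<97);q=Q[m];print('cassette top',m.sum(),np.percentile(q,[5,50,95],axis=0).round(1).tolist())
E
python3 look.py pics/side6.png
```

```text
time: 6.25
position: [0.4446, 0.0455, 0.0528]
tool_rot: [2.548, 1.837, -0.003]
ft_force: [-0.2, -2.7, 12.4]
grip_width: 0.633
grip_force: 6.0
t 6.25 st [-104.6   36.8   52.8] f [-0.22 -2.72 12.37] shift [68.6  3.3 -1.3] turn [-0.04  0.11  0.38]
flap angle 499 0.743389746146673
cassette top 327 [[-87.9, -17.8, 91.0], [-53.7, 0.6, 93.8], [-22.7, 18.0, 96.1]]
```

The flap is fully open at 0.74 rad and the cassette is moving, its middle at about -56. I'll ease off 1 mm and continue.

```bash
python3 -m jog '[[[5,1,-1,0,0,0,55],[11,1,-1,0,0,0,55],[17,1,-1,0,0,0,55],[23,1,-1,0,0,0,55],[29,1,-1,0,0,0,55],[35,1,-1,0,0,0,55],[41,1,-1,0,0,0,55],[46,1,-1,0,0,0,55],[46,1,-1,0,0,0,55]]]'
python3 look.py pics/side7.png
```

```text
time: 7.2
position: [0.4592, 0.0891, 0.053]
tool_rot: [-2.548, -1.837, 0.005]
ft_force: [0.7, -1.1, 8.0]
grip_width: 0.635
grip_force: 3.9
t 7.2 st [-58.6  37.1  53. ] f [ 0.7  -1.06  7.95] shift [22.6  3.3 -1. ] turn [-0.13  0.13  0.37]
flap angle 503 0.7320674423428405
cassette top 171 [[-45.1, -16.8, 91.1], [-26.9, 3.7, 93.7], [-7.8, 18.4, 95.8]]
```

```bash
python3 -m jog '[[[5,0,0,0,0,0,55],[10,0,0,0,0,0,55],[15,0,0,0,0,0,55],[19,0,0,0,0,0,55],[23,0,0,0,0,0,55],[25,0,0,0,0,0,55],[25,0,0,0,0,0,55],[25,0,0,0,0,0,55],[25,0,0,0,0,0,55],[25,0,0,0,0,0,55]]]'
python3 look.py pics/side8.png
```

```text
time: 8.25
position: [0.4669, 0.1122, 0.053]
tool_rot: [-2.549, -1.836, 0.005]
ft_force: [0.5, -2.5, 8.3]
grip_width: 0.632
grip_force: 4.1
t 8.25 st [-34.3  37.3  53. ] f [ 0.51 -2.48  8.28] shift [-1.8  3.2 -1. ] turn [-0.14  0.14  0.33]
flap angle 502 0.3302519358577935
cassette top 10 [[-36.0, 2.6, 90.8], [-23.2, 7.6, 92.9], [-21.5, 9.4, 96.4]]
```

View pics/side8.png

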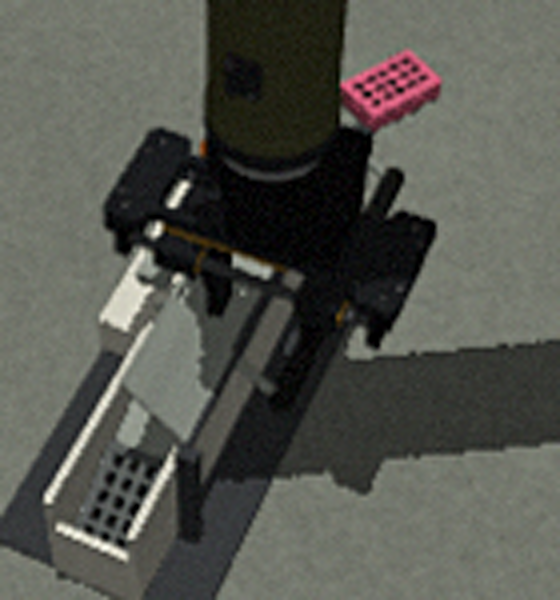

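The cassette rests at the chute bottom against the end wall, at crop (115,495). I'll lift straight up, gently at first, so that the flap closes.

```bash
python3 -m jog '[[[0,0,-6,0,0,0,55],[0,0,-12,0,0,0,55],[0,0,-18,0,0,0,55],[0,0,-24,0,0,0,55],[0,0,-30,0,0,0,55],[0,0,-38,0,0,0,55],[0,0,-55,0,0,0,55],[0,0,-80,0,0,0,55],[0,0,-110,0,0,0,55],[0,0,-110,0,0,0,55]]]'
python3 -m jog '[[[-40,0,-20,0,0,0,55],[-80,0,-40,0,0,0,55],[-100,0,-50,0,0,0,55],[-100,0,-50,0,0,0,55],[-100,0,-50,0,0,0,55]]]'
python3 look.py pics/side9.png
python3 - <<'E'
from h import *
d=grab('side');v,u=np.mgrid[220:320,230:330];uv=np.c_[u.ravel(),v.ravel()];Q=(bydepth(d,uv)*1000-O)@S
m=(Q[:,0]>82)&(Q[:,0]<138)&(abs(Q[:,1])<24);print('chute contents',m.sum(),np.percentile(Q[m],[5,50,95],axis=0).round().tolist())
E
```

```text
time: 9.3
position: [0.4707, 0.1144, 0.1674]
tool_rot: [2.548, 1.836, 0.011]
ft_force: [0.6, -0.0, 1.1]
grip_width: 0.631
grip_force: 0.0
time: 9.8
position: [0.4364, 0.0194, 0.213]
tool_rot: [-2.548, -1.836, -0.001]
ft_force: [-0.2, 0.4, -0.3]
grip_width: 0.629
grip_force: 0.0
t 9.8 st [-132.    36.2  213. ] f [-0.18  0.44 -0.25] shift [ 95.8   2.9 159.1] turn [-0.02 -0.07  0.36]
flap angle 520 -0.01225400808741292
chute contents 332 [[85.0, -24.0, 38.0], [107.0, -5.0, 49.0], [130.0, 13.0, 61.0]]Traceback (most recent call last):
  File "look.py", line 8, in <module>
    m=(Q[:,0]>-150)&(Q[:,0]<10)&(abs(Q[:,1])<20)&(Q[:,2]>90)&(Q[:,2]<97);q=Q[m];print('cassette top',m.sum(),np.percentile(q,[5,50,95],axis=0).round(1).tolist())
                                                                                                             ~~~~~~~~~~~~~^^^^^^^^^^^^^^^^^^^^
    return _quantile_unchecked(
        a, q, axis, out, overwrite_input, method, keepdims, weights)
    return _ureduce(a,
                    func=_quantile_ureduce_func,
    ...<5 lines>...
                    overwrite_input=overwrite_input,
                    method=method)
    r = func(a, **kwargs)
    result = _quantile(arr,
                       quantiles=q,
    ...<2 lines>...
                       out=out,
                       weights=wgt)
    slices_having_nans = np.isnan(arr[-1, ...])
                                  ~~~^^^^^^^^^
IndexError: index -1 is out of bounds for axis 0 with size 0
```

View pics/side9.png

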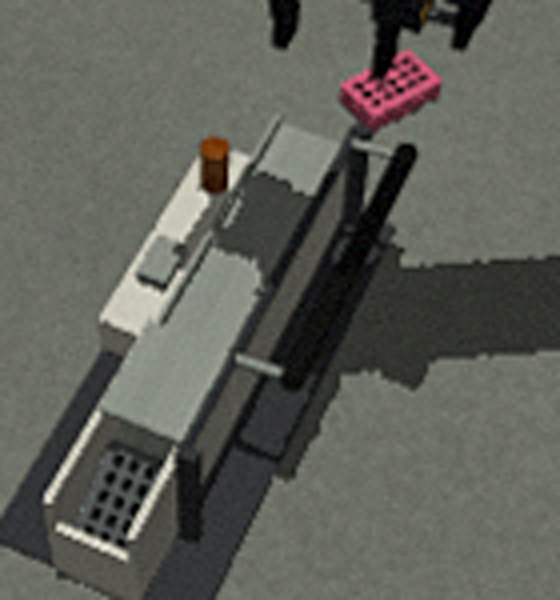

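The cassette is at the chute bottom at crop (120,490), the flap is shut (about -0.01 rad), the vial and mould are in place, and the gripper is clear. The traceback only means that no cassette is left in the lane.

```bash
python3 -c "from bench import ctrl; print(ctrl.close_job())"
```

```text
the job is handed in; nothing more can be done
None
```

The cassette is at the bottom of the chute, the flap is shut, the vial and mould are where they were, and the job was handed in at about 10 s of the 38 s allowed; the hand-in gave no verdict.

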